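# Refill the slide-carton flow lane

## Task

Refill the narrow, empty gravity lane with the two long slide cartons, one behind the other. Lay each one upright and lengthways, flat on the open upper part of the sloping floor, before letting go (do not drop it in), so that it slides down under the clear cover until the first rests against the stop and the second against the first. Leave the other things on the bench where they are.

Things in the scene. Friction and masses are not known exactly. Their poses are not given: they have to be found in the camera images.
- carton_1: Carton of microscope slides, a plain brown box with a white lid on its upper part: 82 mm long (its x axis), 40 mm wide (y), 56 mm tall (z), about 0.26 kg (varies by a third). Origin: centre of its underside. Stands upright on the table at the start, turned by up to 30 degrees from pointing away from the robot; both ends are alike.
- carton_2: The same kind of carton as carton_1, same size and origin; either may go in first.
- lane: Narrow sloped lane to be filled, empty, fixed: aluminium floor, grey side walls, dark steel stand; 280 mm long, 66 mm wide over all. Origin: centre of its foot, on the table; x points level up the lane (away from the robot, within 7 degrees). The floor rises 30 degrees away from the robot: stop at the near low end, far high end open. Stands left or right of the dish lane.
- lane_stop (a point): Centre of the lane floor's lowest edge, at the stop's inner face, 35 mm above the table. x: up along the sloping floor; y: across; z: square to the floor. Floor is z = 0, x = 0 to 310 mm; 54 mm wide inside. A carton home at the stop has its centre at x = 41 mm, the next at 123 mm. Stop 42 mm high. The floor is slippery: a carton let go on it slides down by itself.
- lane_bay (a point): Centre of the open loading bay, on the floor 236 mm up the slope from lane_stop; same axes as lane_stop. The bay (165 to 310 mm up from the stop) is open above, its side walls only 12 mm high. From 0 to 165 mm the walls rise to 64 mm and carry a flat clear cover, 64 to 68 mm above the floor.
- dish_lane: The wide lane (108 mm over all, otherwise the same shape, slope and origin as the narrow one), full of flat round dishes and not to be used. Fixed; its centreline is 125 mm or more from the narrow lane's.
- short_carton: A carton of the same make but only 44 mm long (40 wide, 56 tall), not to be loaded. Origin: centre of underside.
- dish_stack: Stack of three small flat dishes, 62 mm across, 45 mm tall, standing loose. Origin: centre of underside.
- dropper_bottle: Small amber bottle, 36 mm across, 75 mm tall, beyond the task's things. Origin: centre of underside.
- staining_jar: Open rectangular glass jar 70 x 60 mm, 80 mm tall, beyond the lanes. Origin: centre of underside.
- wash_bottle: White bottle 64 mm across, 150 mm tall, at the robot's far right. Origin: centre of underside.
Things that resemble listed ones, but are neither listed nor needed, are in the scene too. What is shaped like the carton_2 but purple or red is not meant.

How it is judged:
At the end, for the whole second after the job is handed in: Both long cartons at rest on the narrow lane's floor, released: one centred 30 to 53 mm up the lane from the stop, the other 112 to 138 mm; each within 12 mm of the centreline, within 0.12 rad of square to the floor, underside on the floor (-6 to +8 mm) (((x of carton_1 in the frame of lane_stop between 0.03 and 0.053 m and y of carton_1 in the frame of lane_stop between -0.012 and 0.012 m and z of carton_1 in the frame of lane_stop between -0.006 and 0.008 m and angle between the z axis of each of carton_1, carton_2 and the z axis of lane_stop, either way round below 0.12 rad and linear speed of each of carton_1, carton_2 below 0.02 m/s and contact force between each of carton_1, carton_2 and the fingers below 0.05 N and x of carton_2 in the frame of lane_stop between 0.112 and 0.138 m and y of carton_2 in the frame of lane_stop between -0.012 and 0.012 m and z of carton_2 in the frame of lane_stop between -0.006 and 0.008 m) or (x of carton_2 in the frame of lane_stop between 0.03 and 0.053 m and y of carton_2 in the frame of lane_stop between -0.012 and 0.012 m and z of carton_2 in the frame of lane_stop between -0.006 and 0.008 m and angle between the z axis of each of carton_2, carton_1 and the z axis of lane_stop, either way round below 0.12 rad and linear speed of each of carton_2, carton_1 below 0.02 m/s and contact force between each of carton_2, carton_1 and the fingers below 0.05 N and x of carton_1 in the frame of lane_stop between 0.112 and 0.138 m and y of carton_1 in the frame of lane_stop between -0.012 and 0.012 m and z of carton_1 in the frame of lane_stop between -0.006 and 0.008 m))); the robot touches nothing.
It fails at once if a carton is dropped into the lane: out of the fingers over the lane while its underside is more than 20 mm off the floor or it is tipped more than 10 degrees from the slope ((x of carton_1 in the frame of lane_stop between -0.02 and 0.36 m and y of carton_1 in the frame of lane_stop between -0.06 and 0.06 m and z of carton_1 in the frame of lane_stop between -0.04 and 0.2 m and contact force between carton_1 and the fingers below 0.02 N and (z of carton_1 in the frame of lane_stop above 0.02 m or angle between the z axis of carton_1 and the z axis of lane_stop, either way round above 0.175 rad)) or (x of carton_2 in the frame of lane_stop between -0.02 and 0.36 m and y of carton_2 in the frame of lane_stop between -0.06 and 0.06 m and z of carton_2 in the frame of lane_stop between -0.04 and 0.2 m and contact force between carton_2 and the fingers below 0.02 N and (z of carton_2 in the frame of lane_stop above 0.02 m or angle between the z axis of carton_2 and the z axis of lane_stop, either way round above 0.175 rad))).
It fails at once if one of the bystanders is moved more than 30 mm (distance of any of short_carton, dish_stack, dropper_bottle, staining_jar, wash_bottle from where it was at the start of the episode above 0.03 m).
It also fails if it takes over 61 s, if anything falls off the work surface, if the arm or the gripper's body presses on something with over 40 N, if the wrist force passes 120 N, or if a joint passes its speed limit or range.

## Robot

A 6-joint arm with a two-finger parallel gripper is mounted at the origin on the work surface. World frame = base frame: x ahead of the robot, y to its left, z up, the work surface at z = 0. Lengths are in m, angles in rad, forces in N, time in s.
With the tool pointing down it reaches from about 0.35 to 0.85 m from the base axis. Payload 8.1 kg.
Tool frame: the origin (TCP) lies at the centre of the arm's flange, where the gripper is bolted on; the fingertips stand 186 mm ahead of it and the grasp point (between the pads) lies 167 mm ahead of it; z points along the fingers, y is the direction in which the jaws open and shut (so a half turn about z gives the same grasp; the last joint's range is limited). The gripper opens to 93 mm and grips with 3 to 60 N. Pads are 15 mm wide; open, the fingers measure 128 mm over their backs; the gripper's body (75 mm by 188 mm) begins 65 mm behind the grasp point.
Start: joints at [-1.255, 0.13, 1.488, -0, 1.523, -0.085], TCP at [0.234, -0.552, 0.405] pointing down, gripper open.
Joint ranges: [-2.96, 2.96], [-0.89, 2.26], [0.02, 2.5], [-1.34, 4.48], [0, 2.73], [-2.66, 2.66]. Speed limits (rad/s): [2.39, 2.39, 2.79, 3.14, 3.14, 3.14].

## Interface

Orientations are given as a rotation vector (axis times angle).
In Python, from station import env gives the robot as it stands.
- The arm moves only by the tool carry_out, never from a script. Its argument "targets" is a list of rows, each an object of numbers: "tx", "ty", "tz": the shift along the tool's x, y, z in cm; "turn": the turn about the tool's z in rad. In form: [{"tx": .., "ty": .., "tz": .., "turn": ..}, ...]. A call has exactly 5 rows; each row shifts and turns the pose as measured when the row begins, along the tool's axes as they then stand; what a row does not reach is not made up. A row lasts 1/10 s, in which the tool goes at most 50 mm and 8.59 degrees, less where a joint would pass 70% of its speed; a pose out of reach is approached as far as the arm can. A call is refused whole if a number of a shift passes 5 or a number of a turn 0.15, either way. A call with a gripper value outside its range is refused whole. "grip" is the opening, from 0 (shut) to 1 (fully open), set as the call begins (left out, the last holds). The fingers move at their own pace and stop on an object; "force" is the grip in N (left out, the last holds). Time passes only in rows, so rows that do not move let the fingers close, or fill a call up. It gives the time, the measured TCP pose, the force and the opening at its end, in the units of the state.
- env.state(): the state, without advancing time (a new reading comes with each control period).
- env.get_image(name): name is "scene" or "side" or "wrist"; returns the picture (384x512x3 uint8, red, green, blue); there is no depth.
- env.camera_info(name): a dict with "fx", "fy", "cx", "cy" (pixels), "k1" (the pictures are not rectified: a ray, as slopes to the right and down, at radius r is drawn at 1 + k1 r^2 times it, then the intrinsics apply), "R" (3x3) and "t" (3): a world point X has camera coordinates R X + t. Camera axes: x right, y down, z forward; pixel columns grow to the right and rows downward; lengths in m; the calibration is good to about 2 mm. A picture is of the moment at which its call begins: read the wrist's pose just before it. camera_info takes no time and is no camera call; for the wrist camera it gives the pose at the moment of the call.
- env.close_job(): hands the job in, once; it reports no verdict.
The state is a dict: "clock": time; "q": joint angles; "qd": joint speeds; "joint_efforts": joint torques, N m; "position": TCP position; "ee_rot": TCP orientation; "force": force on the tool from outside, world axes, zero at the start; "moment": the same for the moment, N m; "opening": finger opening in m.
Only numpy, scipy, OpenCV 4.12 (cv2) and the standard library are available. Lean on these libraries where they do the work, as an engineer would, in place of code of your own. Each camera call takes 0.05 s, during which the arm holds its last target. There are 200 camera calls.

## Working session

There is one attempt and no reset: what is moved stays moved. The work goes in short steps, Python scripts to look and compute and a tool call to move; the robot and the scene stay as the last step left them, time stands still between calls to the robot, and variables do not carry over. Pictures are saved under pics/ and viewed, about 8 in all and at most 12, crops included, and the job is handed in when it is done.

Besides the shell and the picture viewer there is one more tool, called after "Emit:" as name(argument=value, ...), one argument or row to a line, values as JSON. carry_out: Moves the arm, as the interface text tells. Its arguments: {"type":"object","properties":{"targets":{"type":"array","items":{"type":"object","properties":{"tx":{"type":"number"},"ty":{"type":"number"},"tz":{"type":"number"},"turn":{"type":"number"}}}},"grip":{"type":"number"},"force":{"type":"number"}},"required":["targets"]}

```bash
mkdir -p pics
cat > h.py <<'E'
import numpy as np, cv2
from station import env
from scipy.spatial.transform import Rotation as Rot
def snap(n,f):
    ci=env.camera_info(n); im=env.get_image(n); cv2.imwrite(f'pics/{f}.png',im[:,:,::-1]); np.savez(f'pics/{f}.npz',im=im,**{k:np.array(v) for k,v in ci.items()}); return im,ci
def load(f): return dict(np.load(f'pics/{f}.npz'))
def KD(c):
    return np.array([[c['fx'],0,c['cx']],[0,c['fy'],c['cy']],[0,0,1.]],float),np.array([float(c['k1']),0,0,0])
def ray(c,uv):
    K,d=KD(c); p=cv2.undistortPoints(np.array(uv,float).reshape(-1,1,2),K,d)[:,0]
    R=np.array(c['R']);t=np.array(c['t']); return -R.T@t,np.c_[p,np.ones(len(p))]@R
def onz(c,uv,z):
    o,d=ray(c,uv); return o+d*((z-o[2])/d[:,2])[:,None]
def proj(c,X):
    K,d=KD(c); return cv2.projectPoints(np.array(X,float).reshape(-1,1,3),cv2.Rodrigues(np.array(c['R'],float))[0],np.array(c['t'],float),K,d)[0][:,0]
E
python3 - <<'E'
from h import *
s=env.state(); print({k:np.round(v,3) for k,v in s.items()})
a,_=snap('scene','s0'); b,_=snap('side','d0')
cv2.imwrite('pics/s0b.png',cv2.resize(a[:,:,::-1],(800,600),interpolation=cv2.INTER_CUBIC))
cv2.imwrite('pics/d0b.png',cv2.resize(b[:,:,::-1],(800,600),interpolation=cv2.INTER_CUBIC))
for n in('scene','side','wrist'):
    c=env.camera_info(n);print(n,c['fx'],c['k1'],np.round(-np.array(c['R']).T@c['t'],3),np.round(c['R'],2).tolist())
E
```

```text
{'clock': np.float64(0.0), 'q': array([-1.255,  0.131,  1.489, -0.   ,  1.523, -0.085]), 'qd': array([ 0.001, -0.001,  0.001, -0.001,  0.   , -0.001]), 'joint_efforts': array([ 0.0000e+00, -5.5984e+01, -4.9176e+01,  7.7000e-02,  3.5000e-02,
       -0.0000e+00]), 'position': array([ 0.234, -0.552,  0.404]), 'ee_rot': array([-3.077, -0.625,  0.   ]), 'force': array([-0.17 , -0.164,  0.609]), 'moment': array([-0.036,  0.032, -0.003]), 'opening': np.float64(0.093)}
scene 456.3958218466667 -0.05126252140123899 [ 1.275 -0.444  1.165] [[0.45, 0.89, 0.01], [0.71, -0.35, -0.61], [-0.54, 0.29, -0.79]]
side 451.88785853590474 -0.17651657413199517 [ 0.409 -1.176  0.828] [[0.99, -0.12, 0.01], [-0.05, -0.54, -0.84], [0.1, 0.83, -0.54]]
wrist 277.0963758205983 -0.04637374119736168 [ 0.301 -0.525  0.384] [[0.39, -0.92, -0.0], [-0.89, -0.38, 0.26], [-0.24, -0.1, -0.96]]
```

View pics/s0b.png

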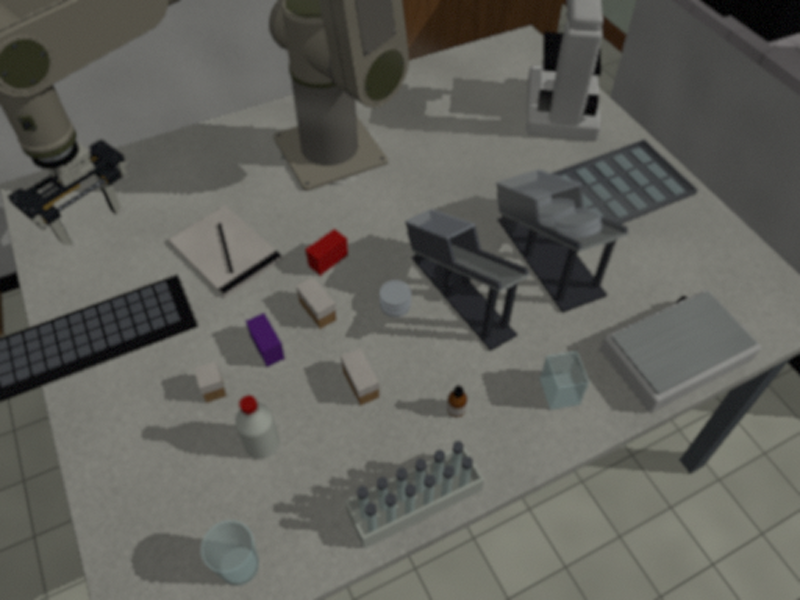

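View pics/d0b.png

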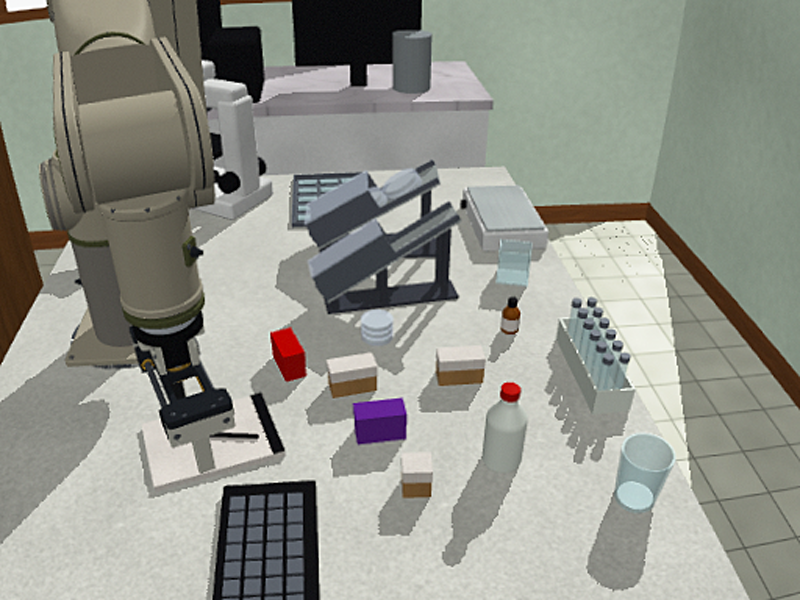

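Run:
```python
from h import *
a=load('s0')['im'];b=load('d0')['im']
def cr(im,x,y):
    t=cv2.resize(im[y:y+75,x:x+100],(400,300),interpolation=cv2.INTER_CUBIC)
    t=cv2.convertScaleAbs(t,alpha=1.3)
    for i in range(0,100,20): cv2.line(t,(i*4,0),(i*4,8),(255,0,0),1);cv2.putText(t,str(x+i),(i*4,20),0,.4,(255,0,0))
    for i in range(20,75,20): cv2.line(t,(0,i*4),(8,i*4),(255,0,0),1);cv2.putText(t,str(y+i),(10,i*4+4),0,.4,(255,0,0))
    return t
o=np.vstack([np.hstack([cr(a,175,177),cr(a,255,130)]),np.hstack([cr(b,205,205),cr(b,195,125)])])
cv2.imwrite('pics/c1.png',o[:,:,::-1])
```

```text
(no output)
```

View pics/c1.png

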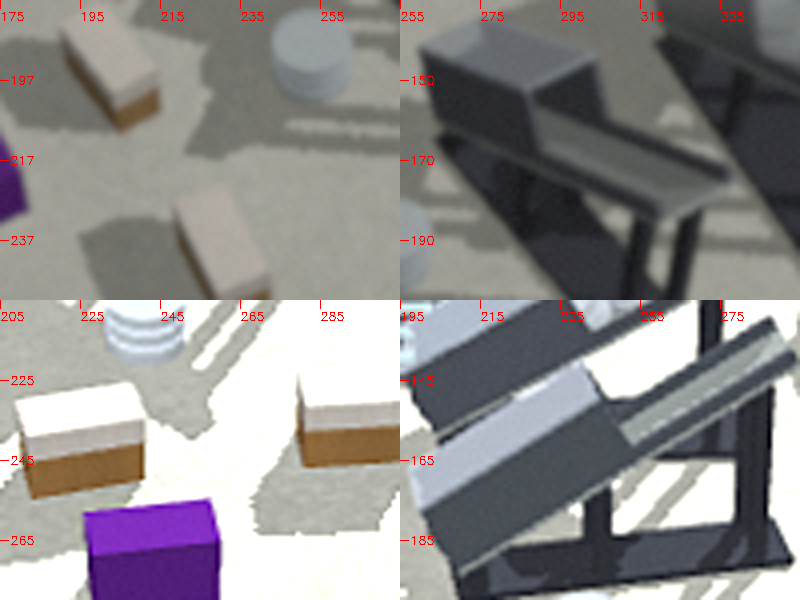

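```bash
cat > fit.py <<'E'
from h import *
from scipy.optimize import least_squares
def boxpts(p,loc):
    c,s=np.cos(p[2]),np.sin(p[2]); loc=np.array(loc,float)
    return np.c_[p[0]+c*loc[:,0]-s*loc[:,1],p[1]+s*loc[:,0]+c*loc[:,1],loc[:,2]]
def fit(obs,p0):
    f=lambda p:np.concatenate([(proj(c,boxpts(p,L))-np.array(u)).ravel() for c,L,u in obs])
    r=least_squares(f,p0,loss='soft_l1'); return r.x,np.round(r.fun,1)
def lanepts(L):  # lane_stop coords -> level local
    L=np.array(L,float);k,s=np.cos(np.pi/6),np.sin(np.pi/6)
    return np.c_[L[:,0]*k-L[:,2]*s,L[:,1],.035+L[:,0]*s+L[:,2]*k]
E
python3 - <<'E'
from fit import *
S,D=load('s0'),load('d0')
T=lambda sx,sy,z=.056:[.041*sx,.02*sy,z]
# guess from side
print(onz(D,[(225,232),(294,229)],.056).round(3), onz(S,[(203,190),(231,236)],.056).round(3))
gA=onz(D,[(225,232)],.056)[0];gB=onz(D,[(294,229)],.056)[0]
print('A',*fit([(S,[T(-1,-1),T(-1,1),T(1,1),T(1,-1)],[(191.2,183.2),(201,178.5),(215,194.5),(204.5,202.5)]),
 (D,[T(-1,-1),T(1,-1),T(-1,1),T(1,1),T(-1,-1,0),T(1,-1,0)],[(210.7,239.2),(241.2,235),(209.2,230),(238.7,225.7),(213,254.5),(240.7,249.5)])],[gA[0],gA[1],0]))
print('B',*fit([(S,[T(-1,-1),T(-1,1),T(1,1),T(1,-1)],[(218.2,227.7),(231,223.2),(242,244),(232,249.5)]),
 (D,[T(-1,-1),T(-1,1),T(-1,-1,0)],[(280.7,232),(279.2,223.7),(280.7,246.5)])],[gB[0],gB[1],0]))
w=.033
L1=lanepts([[.165,w,.068],[.165,-w,.068],[0,-w,.068],[0,w,.068],[.31,w,.012],[.31,-w,.012]])
L2=lanepts([[0,-w,.068],[.165,-w,.068],[.165,w,.068],[.31,-w,.012],[.31,w,.012]])
print('L',*fit([(S,L1,[(304.2,144.2),(286.2,153),(259.5,143),(272.5,135),(337.5,173),(319.5,184)]),(D,L2,[(201,177.5),(246.7,150.7),(240.7,140.5),(293.7,138),(287.5,130)])],[.4,.1,0]))
E
```

```text
[[ 0.44  -0.214  0.056]
 [ 0.629 -0.22   0.056]] [[ 0.448 -0.211  0.056]
 [ 0.635 -0.204  0.056]]
A [ 0.44139272 -0.21253084  0.13839905] [-1.7 -0.3 -0.3 -1.4 -0.6  0.  -1.5 -1.9  1.2 -0.7  0.6 -1.   0.2 -0.6
 -0.1 -0.6 -0.2 -0.2  1.3  0.2]
B [ 0.6338892  -0.20463999  0.02353636] [-0.3  0.2 -0.5 -0.8  1.3  0.1 -1.5  0.4  0.7 -0.8 -0.3 -1.4 -0.1  0.3]
L [0.40877382 0.04740394 0.12135584] [-0.8  0.  -0.9  0.4 -1.6 -0.1  2.2 -0.3  0.4 -0.5 -0.4 -1.  -0.2  0.4
 -0.5 -1.4  1.  -0.9  1.2 -0.5  1.2 -1.7]
```

```bash
cat > plan.py <<'E'
from h import *
import sys
def yaw(): 
    R=Rot.from_rotvec(env.state()['ee_rot']).as_matrix(); return np.arctan2(R[1,0],R[0,0]),R
def plan(x,y,z,yw,n):
    p=np.array(env.state()['position']);a,R=yaw()
    t=-(yw-a); t=(t+np.pi/2)%np.pi-np.pi/2; d=(np.array([x,y,z])-p)/n
    print('tiltz',R[:,2].round(3),'delta_cm',(d*n*100).round(2),'turn',round(t,3))
    for i in range(n):
        v=R@Rot.from_rotvec([0,0,t/n*i]).as_matrix(); m=v.T@d*100
        print(i//5,m.round(2),round(t/n,3))
if __name__=='__main__': plan(*map(float,sys.argv[1:5]),int(sys.argv[5]))
E
python3 plan.py 0.441 -0.2125 0.36 0.138 10
python3 -c "
from h import *
print(onz(load('d0'),np.array([(503,468),(422,497),(380,420)])*.64,0).round(3))"
```

```text
tiltz [-0.001  0.002 -1.   ] delta_cm [20.7  33.97 -4.38] turn 0.263
0 [ 3.23 -2.32  0.44] 0.026
0 [ 3.17 -2.4   0.44] 0.026
0 [ 3.1  -2.49  0.44] 0.026
0 [ 3.04 -2.57  0.44] 0.026
0 [ 2.97 -2.65  0.44] 0.026
1 [ 2.9  -2.72  0.44] 0.026
1 [ 2.83 -2.8   0.44] 0.026
1 [ 2.75 -2.87  0.44] 0.026
1 [ 2.68 -2.94  0.44] 0.026
1 [ 2.6  -3.01  0.44] 0.026
[[ 0.664 -0.434  0.   ]
 [ 0.529 -0.478 -0.   ]
 [ 0.481 -0.304  0.   ]]
```

Emit:
carry_out(
  targets=[
    {"tx": 3.2,"ty": -2.3,"tz": 0.4,"turn": 0.026},
    {"tx": 3.2,"ty": -2.4,"tz": 0.4,"turn": 0.026},
    {"tx": 3.1,"ty": -2.5,"tz": 0.4,"turn": 0.026},
    {"tx": 3.0,"ty": -2.6,"tz": 0.4,"turn": 0.026},
    {"tx": 3.0,"ty": -2.6,"tz": 0.4,"turn": 0.026},
  ],
  grip=1,
)

```text
clock: 0.6
position: [0.3375, -0.3807, 0.3805]
ee_rot: [-3.111, -0.404, 0.004]
force: [1.5, 0.5, 1.2]
opening: 0.0928
```

Emit:
carry_out(
  targets=[
    {"tx": 2.9,"ty": -2.7,"tz": 0.4,"turn": 0.026},
    {"tx": 2.8,"ty": -2.8,"tz": 0.4,"turn": 0.026},
    {"tx": 2.7,"ty": -2.9,"tz": 0.4,"turn": 0.026},
    {"tx": 2.7,"ty": -2.9,"tz": 0.4,"turn": 0.026},
    {"tx": 2.6,"ty": -3.0,"tz": 0.4,"turn": 0.026},
  ],
)

```text
clock: 1.1
position: [0.4449, -0.2046, 0.3583]
ee_rot: [-3.13, -0.19, 0.007]
force: [0.5, -0.9, 0.5]
opening: 0.0935
```

```bash
python3 plan.py 0.441 -0.2125 0.36 0.138 5 | head -1
python3 - <<'E'
from h import *
a,_=snap('wrist','w1'); cv2.imwrite('pics/w1b.png',cv2.resize(a[:,:,::-1],(800,600),interpolation=cv2.INTER_CUBIC)); print(env.state()['position'].round(4) if 0 else np.round(env.state()['position'],4))
E
```

```text
tiltz [-0.005  0.006 -1.   ] delta_cm [-0.39 -0.79  0.17] turn -0.016
[ 0.4469 -0.2003  0.3574]
```

View pics/w1b.png

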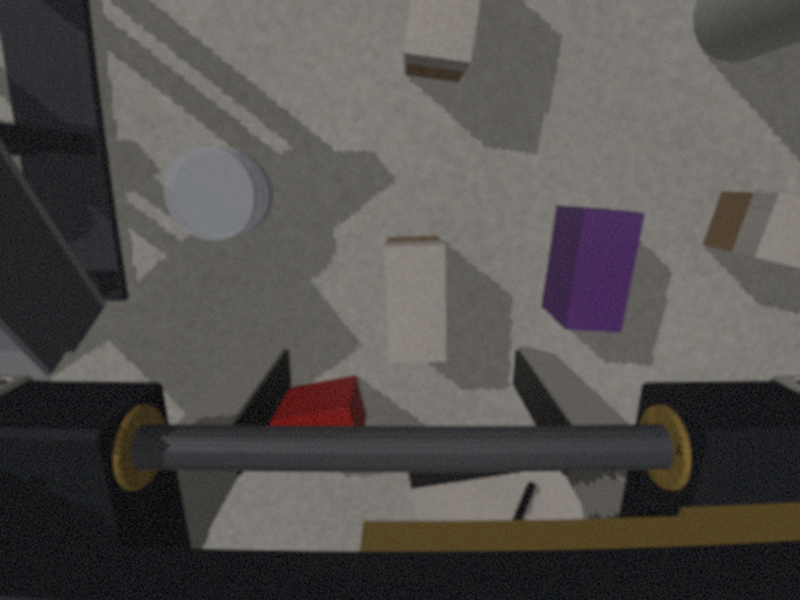

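```bash
python3 - <<'E'
from h import *
W=load('w1'); u=(np.array([(386,243),(446,243),(446,361),(388,363),(355,378),(278,400),(412,0),(480,0),(468,65),(405,57)])+.5)*.64-.5
P=onz(W,u,.056)[:,:2]; print(P.round(4).tolist()); print(P[:4].mean(0), np.arctan2(*(P[0]+P[1]-P[2]-P[3])[::-1]))
o=P[8:10]; print('B near mid',o.mean(0))
E
python3 plan.py 0.441 -0.2125 0.27 0.138 5
```

```text
[[0.4779, -0.1895], [0.4827, -0.2283], [0.4008, -0.2405], [0.3942, -0.2003], [0.3798, -0.1783], [0.3553, -0.1242], [0.6199, -0.1884], [0.6249, -0.2274], [0.5894, -0.2258], [0.5891, -0.1882]]
[ 0.43890186 -0.21463604] 0.13862606785523268
B near mid [ 0.58925384 -0.20699466]
tiltz [-0.004  0.009 -1.   ] delta_cm [-0.59 -1.22 -8.74] turn -0.016
0 [-0.14  0.25  1.75] -0.003
0 [-0.14  0.24  1.75] -0.003
0 [-0.14  0.24  1.75] -0.003
0 [-0.14  0.24  1.75] -0.003
0 [-0.15  0.24  1.75] -0.003
```

Emit:
carry_out(
  targets=[
    {"tx": -0.2,"ty": 0.3,"tz": 1.8,"turn": -0.003},
    {"tx": -0.2,"ty": 0.3,"tz": 1.8,"turn": -0.003},
    {"tx": -0.2,"ty": 0.3,"tz": 1.8,"turn": -0.003},
    {"tx": -0.2,"ty": 0.2,"tz": 1.8,"turn": -0.003},
    {"tx": 0,"ty": 0,"tz": 0,"turn": 0},
  ],
)

```text
clock: 1.65
position: [0.4409, -0.2081, 0.2818]
ee_rot: [-3.122, -0.224, 0.007]
force: [-0.9, 1.0, -0.3]
opening: 0.0933
```

```bash
python3 plan.py 0.439 -0.2145 0.207 0.1386 4
```

```text
tiltz [-0.006  0.011 -1.   ] delta_cm [-0.19 -0.64 -7.48] turn 0.005
0 [-0.06  0.17  1.87] 0.001
0 [-0.06  0.17  1.87] 0.001
0 [-0.06  0.17  1.87] 0.001
0 [-0.06  0.17  1.87] 0.001
```

Emit:
carry_out(
  targets=[
    {"tx": 0,"ty": 0.2,"tz": 1.9,"turn": 0},
    {"tx": 0,"ty": 0.2,"tz": 1.9,"turn": 0},
    {"tx": 0,"ty": 0.2,"tz": 1.9,"turn": 0},
    {"tx": 0,"ty": 0.2,"tz": 1.7,"turn": 0},
    {"tx": 0,"ty": 0,"tz": 0,"turn": 0},
  ],
)

```text
clock: 2.15
position: [0.4426, -0.2166, 0.2093]
ee_rot: [-3.124, -0.223, 0.004]
force: [-1.0, 0.5, -0.4]
opening: 0.0932
```

Emit:
carry_out(
  targets=[
    {"tx": 0,"ty": 0,"tz": 0,"turn": 0},
    {"tx": 0,"ty": 0,"tz": 0,"turn": 0},
    {"tx": 0,"ty": 0,"tz": 0,"turn": 0},
    {"tx": 0,"ty": 0,"tz": 0,"turn": 0},
    {"tx": 0,"ty": 0,"tz": 0,"turn": 0},
  ],
  grip=0,
  force=15,
)

```text
clock: 2.65
position: [0.4444, -0.2176, 0.2143]
ee_rot: [-3.127, -0.223, -0.004]
force: [0.7, -0.8, 0.1]
opening: 0.0576
```

```bash
python3 plan.py 0.439 -0.2145 0.207 0.1386 4|head -1;  python3 plan.py 0.611 0.072 0.38 0.12 10
```

```text
tiltz [ 0.002  0.007 -1.   ] delta_cm [-0.54  0.31 -0.73] turn 0.004
tiltz [ 0.002  0.007 -1.   ] delta_cm [16.66 28.96 16.57] turn 0.023
0 [ 2.07 -2.64 -1.63] 0.002
0 [ 2.06 -2.64 -1.63] 0.002
0 [ 2.05 -2.65 -1.63] 0.002
0 [ 2.05 -2.65 -1.63] 0.002
0 [ 2.04 -2.66 -1.63] 0.002
1 [ 2.04 -2.66 -1.63] 0.002
1 [ 2.03 -2.67 -1.63] 0.002
1 [ 2.02 -2.67 -1.63] 0.002
1 [ 2.02 -2.68 -1.63] 0.002
1 [ 2.01 -2.68 -1.63] 0.002
```

Emit:
carry_out(
  targets=[
    {"tx": -0.5,"ty": -0.2,"tz": 0.7,"turn": 0},
    {"tx": 0,"ty": 0,"tz": 0,"turn": 0},
    {"tx": 0,"ty": 0,"tz": 0,"turn": 0},
    {"tx": 0,"ty": 0,"tz": 0,"turn": 0},
    {"tx": 0,"ty": 0,"tz": 0,"turn": 0},
  ],
)

```text
clock: 3.15
position: [0.4391, -0.2162, 0.2075]
ee_rot: [-3.128, -0.224, -0.006]
force: [0.5, 0.6, 0.3]
opening: 0.0398
```

```bash
python3 plan.py 0.439 -0.2145 0.207 0.1386 4|head -1;  python3 plan.py 0.611 0.072 0.38 0.12 10
```

```text
tiltz [ 0.004  0.006 -1.   ] delta_cm [-0.01  0.17 -0.05] turn 0.004
tiltz [ 0.004  0.006 -1.   ] delta_cm [17.19 28.82 17.25] turn 0.023
0 [ 2.12 -2.62 -1.7 ] 0.002
0 [ 2.11 -2.62 -1.7 ] 0.002
0 [ 2.11 -2.63 -1.7 ] 0.002
0 [ 2.1  -2.63 -1.7 ] 0.002
0 [ 2.1  -2.64 -1.7 ] 0.002
1 [ 2.09 -2.64 -1.7 ] 0.002
1 [ 2.08 -2.65 -1.7 ] 0.002
1 [ 2.08 -2.65 -1.7 ] 0.002
1 [ 2.07 -2.66 -1.7 ] 0.002
1 [ 2.07 -2.66 -1.7 ] 0.002
```

Emit:
carry_out(
  targets=[
    {"tx": 0,"ty": 0,"tz": -2,"turn": 0},
    {"tx": 0,"ty": 0,"tz": -4,"turn": 0},
    {"tx": 1,"ty": -1,"tz": -4.5,"turn": 0},
    {"tx": 2,"ty": -2,"tz": -4.5,"turn": 0},
    {"tx": 2,"ty": -2.5,"tz": -4,"turn": 0},
  ],
  force=20,
)

```text
clock: 3.65
position: [0.4757, -0.1565, 0.3902]
ee_rot: [-3.117, -0.214, 0.025]
force: [1.1, 0.2, -3.1]
opening: 0.0398
```

```bash
python3 plan.py 0.611 0.072 0.44 0.12 7
```

```text
tiltz [-0.017  0.016 -1.   ] delta_cm [13.53 22.85  4.98] turn 0.017
0 [ 2.35 -2.98 -0.69] 0.002
0 [ 2.34 -2.99 -0.69] 0.002
0 [ 2.34 -2.99 -0.69] 0.002
0 [ 2.33 -3.   -0.69] 0.002
0 [ 2.32 -3.01 -0.69] 0.002
1 [ 2.31 -3.01 -0.69] 0.002
1 [ 2.31 -3.02 -0.69] 0.002
```

Emit:
carry_out(
  targets=[
    {"tx": 2.3,"ty": -3.0,"tz": -0.7,"turn": 0.004},
    {"tx": 2.3,"ty": -3.0,"tz": -0.7,"turn": 0.004},
    {"tx": 2.3,"ty": -3.0,"tz": -0.7,"turn": 0.004},
    {"tx": 2.3,"ty": -3.0,"tz": -0.7,"turn": 0.004},
    {"tx": 2.3,"ty": -3.0,"tz": -0.7,"turn": 0},
  ],
)

```text
clock: 4.15
position: [0.5742, 0.0115, 0.4329]
ee_rot: [-3.123, -0.183, 0.016]
force: [0.4, -0.3, -1.6]
opening: 0.0396
```

```bash
python3 plan.py 0.611 0.072 0.44 0.12 2;python3 - <<'E'
from h import *
a,_=snap('wrist','w2'); b,_=snap('side','d2')
o=np.zeros((600,800,3),np.uint8); o[:384,:512]=a; 
cr=cv2.resize(b[70:190,195:315],(480,480),interpolation=cv2.INTER_CUBIC)[:,:,:]
o=np.hstack([cv2.resize(a,(440,330)),np.zeros((330,10,3),np.uint8),cv2.resize(b[70:190,195:315],(330,330),interpolation=cv2.INTER_CUBIC)])
cv2.imwrite('pics/c2.png',o[:,:,::-1])
E
```

```text
tiltz [-0.011  0.013 -1.   ] delta_cm [3.68 6.05 0.71] turn -0.003
0 [ 2.18 -2.8  -0.34] -0.002
0 [ 2.18 -2.79 -0.34] -0.002
```

View pics/c2.png

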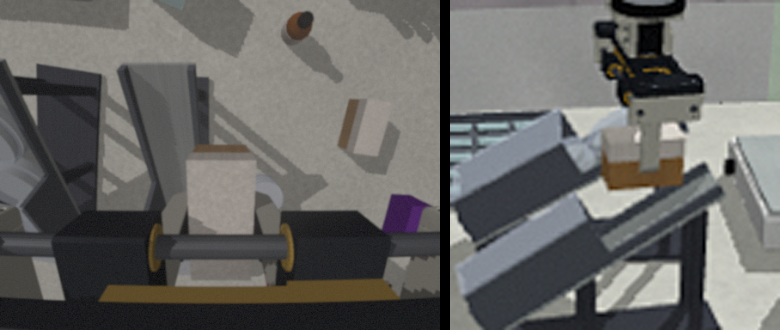

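Run:
```python
from fit import *
W=load('w2'); u=(np.array([(118,67),(196,65)])+.5)*512/440-.5
P=onz(W,u,.2004)[:,:2]; print(P.round(4).tolist(),P.mean(0),np.linalg.norm(P[0]-P[1]))
p=[.4088,.0474,.1214]; M=boxpts(p,lanepts([[.31,.033,.012],[.31,-.033,.012],[.236,0,0]])); print(M.round(4).tolist())
```

```text
[[0.6622, 0.1114], [0.6707, 0.0457]] [0.66644808 0.0785446 ] 0.06616547809853189
[[0.6653, 0.1119, 0.2004], [0.6733, 0.0464, 0.2004], [0.6117, 0.0722, 0.153]]
```

```bash
python3 plan.py 0.595 0.068 0.395 0.124 4
```

```text
tiltz [-0.009  0.014 -1.   ] delta_cm [ 1.99  5.42 -3.84] turn -0.003
0 [ 0.67 -1.27  0.97] -0.001
0 [ 0.67 -1.27  0.97] -0.001
0 [ 0.67 -1.27  0.97] -0.001
0 [ 0.67 -1.27  0.97] -0.001
```

Emit:
carry_out(
  targets=[
    {"tx": 0.7,"ty": -1.3,"tz": 0.4,"turn": 0},
    {"tx": 0.7,"ty": -1.3,"tz": 0.6,"turn": 0},
    {"tx": 0.7,"ty": -1.3,"tz": 1.0,"turn": 0},
    {"tx": 0.6,"ty": -1.2,"tz": 1.0,"turn": 0},
    {"tx": 0,"ty": 0,"tz": 0.3,"turn": 0},
  ],
  force=12,
)

```text
clock: 4.75
position: [0.5958, 0.071, 0.3952]
ee_rot: [-3.122, -0.19, 0.023]
force: [0.0, -0.4, -3.1]
opening: 0.04
```

```bash
python3 plan.py 0.595 0.068 0.38 0.124 3
```

```text
tiltz [-0.015  0.013 -1.   ] delta_cm [-0.08 -0.3  -1.52] turn -0.002
0 [-0.03  0.1   0.51] -0.001
0 [-0.03  0.1   0.51] -0.001
0 [-0.03  0.1   0.51] -0.001
```

Emit:
carry_out(
  targets=[
    {"tx": 0,"ty": 0.2,"tz": 0.6,"turn": 0},
    {"tx": 0,"ty": 0.1,"tz": 0.6,"turn": 0},
    {"tx": 0,"ty": 0,"tz": 0.5,"turn": 0},
    {"tx": 0,"ty": 0,"tz": 0.4,"turn": 0},
    {"tx": 0,"ty": 0,"tz": 0.3,"turn": 0},
  ],
  force=8,
)

```text
clock: 5.25
position: [0.5948, 0.0669, 0.3695]
ee_rot: [-3.122, -0.189, 0.028]
force: [-5.3, 1.2, 3.9]
opening: 0.0396
```

```bash
python3 plan.py 0.595 0.068 0.3566 0.124 3
```

```text
tiltz [-0.019  0.013 -1.   ] delta_cm [ 0.02  0.11 -1.29] turn -0.003
0 [ 0.02 -0.03  0.43] -0.001
0 [ 0.02 -0.03  0.43] -0.001
0 [ 0.02 -0.03  0.43] -0.001
```

Emit:
carry_out(
  targets=[
    {"tx": 0,"ty": 0,"tz": 0.3,"turn": 0},
    {"tx": 0,"ty": 0,"tz": 0.4,"turn": 0},
    {"tx": 0,"ty": 0,"tz": 0.3,"turn": 0},
    {"tx": 0,"ty": 0,"tz": 0.3,"turn": 0},
    {"tx": 0,"ty": 0,"tz": 0.2,"turn": 0},
  ],
)

```text
clock: 5.75
position: [0.5932, 0.0664, 0.3577]
ee_rot: [-3.119, -0.187, 0.027]
force: [-4.7, 1.3, 1.9]
opening: 0.0396
```

```bash
python3 plan.py 0.595 0.068 0.3566 0.124 3;python3 - <<'E'
from h import *
b,_=snap('side','d3')
cv2.imwrite('pics/d3b.png',cv2.resize(b[85:185,195:315],(720,600),interpolation=cv2.INTER_CUBIC)[:,:,::-1])
E
```

```text
tiltz [-0.018  0.015 -1.   ] delta_cm [ 0.18  0.16 -0.11] turn -0.004
0 [ 0.07 -0.04  0.04] -0.001
0 [ 0.07 -0.04  0.04] -0.001
0 [ 0.07 -0.04  0.04] -0.001
```

View pics/d3b.png

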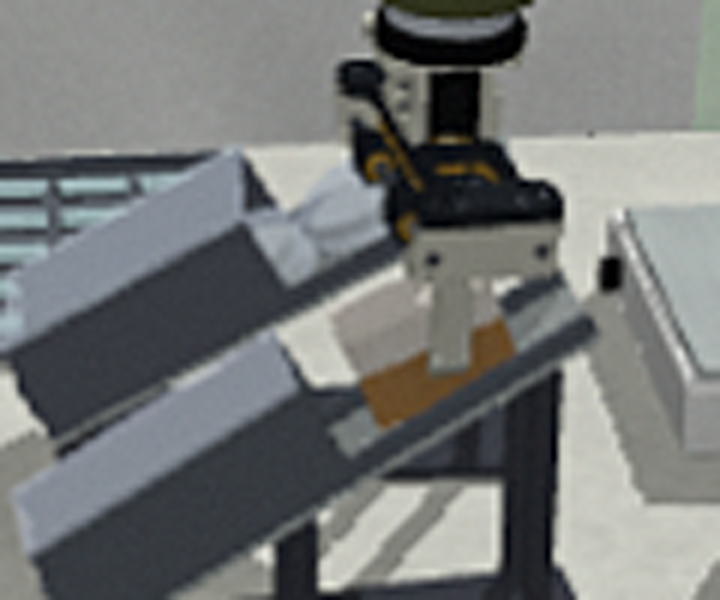

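Emit:
carry_out(
  targets=[
    {"tx": 0,"ty": 0,"tz": 0.3,"turn": 0},
    {"tx": 0,"ty": 0,"tz": 0.1,"turn": 0},
    {"tx": 0,"ty": 0,"tz": 0.1,"turn": 0},
    {"tx": 0,"ty": 0,"tz": 0,"turn": 0},
    {"tx": 0,"ty": 0,"tz": 0,"turn": 0},
  ],
  force=5,
)

```text
clock: 6.3
position: [0.5932, 0.066, 0.3516]
ee_rot: [-3.12, -0.186, 0.027]
force: [-2.6, 0.3, -0.1]
opening: 0.0402
```

Run:
```python
from h import *
b,_=snap('side','d4'); im=cv2.cvtColor(b,cv2.COLOR_RGB2HSV)
m=((im[...,0]>8)&(im[...,0]<20)&(im[...,1]>140)&(im[...,2]>60)).astype(np.uint8)[120:175,245:290]
ys,xs=np.nonzero(m); xs+=245; ys+=120
bot=np.array([(x,ys[xs==x].max()) for x in np.unique(xs)]); print(bot.tolist())
```

```text
[[257, 154], [258, 154], [259, 156], [260, 155], [261, 154], [262, 153], [263, 153], [264, 152], [265, 152], [266, 151], [267, 150], [268, 150], [269, 150], [274, 147], [275, 145], [276, 145], [277, 144], [278, 144], [279, 143]]
```

Run:
```python
from fit import *
c=load('d4');b=c['im']
cv2.imwrite('pics/d4b.png',cv2.resize(b[115:175,235:305],(700,600),interpolation=cv2.INTER_CUBIC)[:,:,::-1])
# predicted corners for flat carton at lane x=.24
for x in(.236,.244):
  P=lanepts([[x-.041,-.02,.056],[x+.041,-.02,.056],[x-.041,.02,.056],[x+.041,.02,.056],[x-.041,-.02,0]])
  print(((proj(c,boxpts([.407,.047,.124],P))-[235,115])*10).round(0).tolist())
```

```text
[[199.0, 300.0], [426.0, 158.0], [169.0, 242.0], [391.0, 103.0], [284.0, 428.0]]
[[221.0, 286.0], [448.0, 144.0], [191.0, 229.0], [413.0, 89.0], [306.0, 415.0]]
```

View pics/d4b.png

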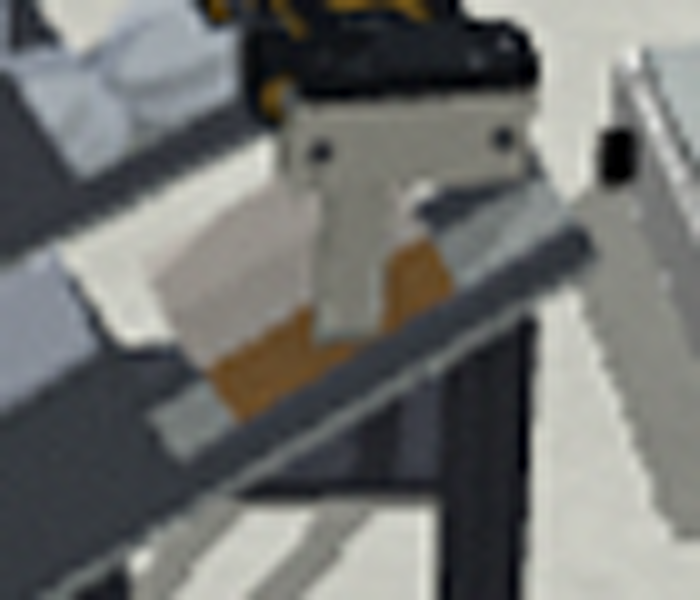

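Emit:
carry_out(
  targets=[
    {"tx": 0,"ty": 0,"tz": 0,"turn": 0},
    {"tx": 0,"ty": 0,"tz": 0,"turn": 0},
    {"tx": 0,"ty": 0,"tz": 0,"turn": 0},
    {"tx": 0,"ty": 0,"tz": 0,"turn": 0},
    {"tx": 0,"ty": 0,"tz": -0.5,"turn": 0},
  ],
  grip=0.75,
)

```text
clock: 6.85
position: [0.5941, 0.0656, 0.3573]
ee_rot: [-3.121, -0.185, 0.022]
force: [-0.6, 0.2, 0.0]
opening: 0.0692
```

```bash
python3 plan.py 0.6 0.06 0.46 0.124 3
python3 - <<'E'
from h import *
b,_=snap('side','d5'); a,_=snap('scene','s5')
f=lambda t:cv2.resize(t,(400,300),interpolation=cv2.INTER_CUBIC)
cv2.imwrite('pics/c5.png',np.hstack([f(b[115:190,195:295]),f(a[120:195,250:350])])[:,:,::-1])
E
```

```text
tiltz [-0.015  0.014 -1.   ] delta_cm [ 0.59 -0.56 10.27] turn -0.005
0 [ 0.13  0.15 -3.43] -0.002
0 [ 0.13  0.15 -3.43] -0.002
0 [ 0.13  0.15 -3.43] -0.002
```

View pics/c5.png

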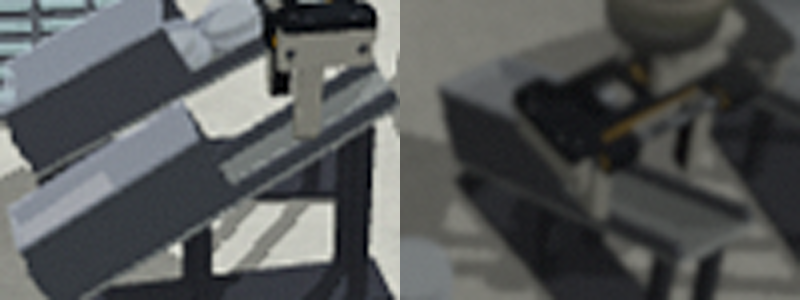

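Emit:
carry_out(
  targets=[
    {"tx": 0,"ty": 0,"tz": -3,"turn": 0},
    {"tx": 0,"ty": 0.2,"tz": -4,"turn": 0},
    {"tx": 0,"ty": 2,"tz": -2,"turn": 0.02},
    {"tx": 0.5,"ty": 4,"tz": 0,"turn": 0.02},
    {"tx": 0.5,"ty": 4.5,"tz": 0,"turn": 0.02},
  ],
  grip=1,
)

```text
clock: 7.45
position: [0.6157, -0.0386, 0.4516]
ee_rot: [-3.124, -0.102, 0.017]
force: [0.8, 1.1, -0.4]
opening: 0.0929
```

```bash
python3 plan.py 0.632 -0.206 0.33 0.024 6
```

```text
tiltz [-0.011  0.015 -1.   ] delta_cm [  1.63 -16.74 -12.16] turn 0.042
0 [0.11 2.83 1.98] 0.007
0 [0.13 2.83 1.98] 0.007
0 [0.15 2.83 1.98] 0.007
0 [0.17 2.83 1.98] 0.007
0 [0.19 2.83 1.98] 0.007
1 [0.21 2.83 1.98] 0.007
```

Emit:
carry_out(
  targets=[
    {"tx": 0.2,"ty": 3.4,"tz": 2.2,"turn": 0.008},
    {"tx": 0.2,"ty": 3.4,"tz": 2.2,"turn": 0.008},
    {"tx": 0.2,"ty": 3.4,"tz": 2.2,"turn": 0.008},
    {"tx": 0.2,"ty": 3.2,"tz": 2.2,"turn": 0.008},
    {"tx": 0.1,"ty": 2.0,"tz": 2,"turn": 0},
  ],
)

```text
clock: 7.95
position: [0.6337, -0.1998, 0.346]
ee_rot: [-3.131, -0.047, -0.005]
force: [-0.4, 0.3, -1.3]
opening: 0.093
```

Emit:
carry_out(
  targets=[
    {"tx": 0,"ty": 0,"tz": 0,"turn": 0},
    {"tx": 0,"ty": 0,"tz": 0,"turn": 0},
    {"tx": 0,"ty": 0,"tz": 0,"turn": 0},
    {"tx": 0,"ty": 0,"tz": 0,"turn": 0},
    {"tx": 0,"ty": 0,"tz": 0,"turn": 0},
  ],
)

```text
clock: 8.45
position: [0.6334, -0.2001, 0.3453]
ee_rot: [-3.13, -0.044, -0.002]
force: [0.7, 0.4, 1.4]
opening: 0.093
```

```bash
python3 plan.py 0.632 -0.206 0.25 0.024 4
python3 - <<'E'
from h import *
a,_=snap('wrist','w6'); cv2.imwrite('pics/w6b.png',cv2.resize(a[:,:,::-1],(800,600),interpolation=cv2.INTER_CUBIC))
E
```

```text
tiltz [ 0.001  0.012 -1.   ] delta_cm [-0.14 -0.59 -9.53] turn 0.004
0 [-0.04  0.17  2.38] 0.001
0 [-0.04  0.17  2.38] 0.001
0 [-0.04  0.17  2.38] 0.001
0 [-0.04  0.17  2.38] 0.001
```

View pics/w6b.png

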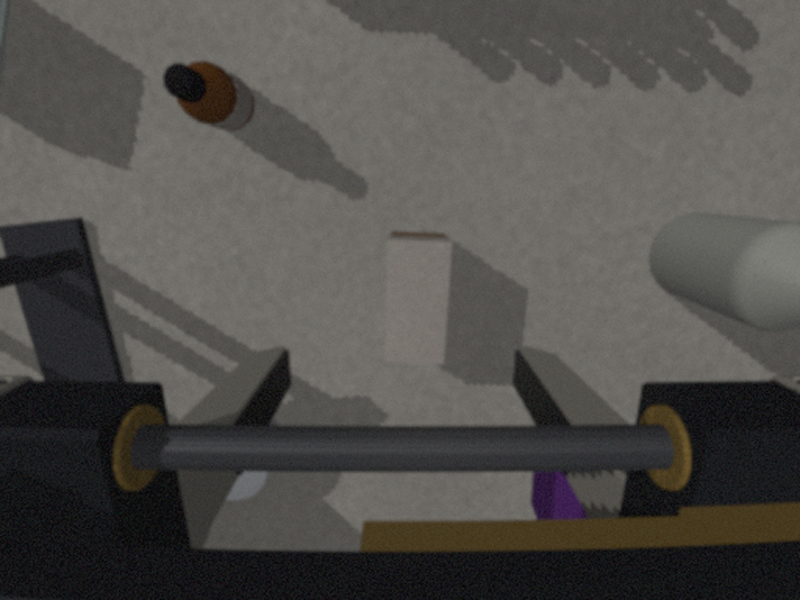

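```bash
python3 - <<'E'
from h import *
W=load('w6'); u=(np.array([(388,238),(451,240),(445,363),(385,361)])+.5)*.64-.5
P=onz(W,u,.056)[:,:2]; print(P.round(4).tolist()); print(P.mean(0), np.arctan2(*(P[0]+P[1]-P[2]-P[3])[::-1]))
E
python3 plan.py 0.629 -0.2075 0.207 0.0 6|head -2
```

```text
[[0.6741, -0.1882], [0.674, -0.2273], [0.5919, -0.228], [0.592, -0.1878]]
[ 0.63301365 -0.20784005] 0.0022855672749012203
tiltz [ 0.001  0.012 -1.   ] delta_cm [ -0.45  -0.74 -13.85] turn 0.028
0 [-0.08  0.15  2.31] 0.005
```

Emit:
carry_out(
  targets=[
    {"tx": 0,"ty": 0.3,"tz": 2.6,"turn": 0.006},
    {"tx": 0,"ty": 0.3,"tz": 2.6,"turn": 0.006},
    {"tx": 0,"ty": 0.3,"tz": 2.6,"turn": 0.006},
    {"tx": 0,"ty": 0.2,"tz": 2,"turn": 0.006},
    {"tx": 0,"ty": 0,"tz": 1,"turn": 0},
  ],
)

```text
clock: 9.0
position: [0.6376, -0.2078, 0.2424]
ee_rot: [-3.135, -0.013, -0.022]
force: [0.6, -0.3, -1.1]
opening: 0.0926
```

```bash
python3 plan.py 0.633 -0.2095 0.207 0.0 3
```

```text
tiltz [ 0.014  0.007 -1.   ] delta_cm [-0.46 -0.17 -3.54] turn 0.008
0 [-0.17  0.06  1.18] 0.003
0 [-0.17  0.06  1.18] 0.003
0 [-0.17  0.06  1.18] 0.003
```

Emit:
carry_out(
  targets=[
    {"tx": -0.3,"ty": 0.1,"tz": 1.2,"turn": 0.003},
    {"tx": -0.3,"ty": 0.1,"tz": 1.2,"turn": 0.003},
    {"tx": -0.2,"ty": 0,"tz": 0.9,"turn": 0},
    {"tx": 0,"ty": 0,"tz": 0.3,"turn": 0},
    {"tx": 0,"ty": 0,"tz": 0,"turn": 0},
  ],
)

```text
clock: 9.5
position: [0.63, -0.2088, 0.2049]
ee_rot: [-3.135, -0.005, -0.024]
force: [1.0, 0.6, 0.0]
opening: 0.0927
```

```bash
python3 plan.py 0.632 -0.2095 0.207 0.0 1
```

```text
tiltz [ 0.015  0.006 -1.   ] delta_cm [ 0.2  -0.07  0.21] turn 0.003
0 [ 0.2   0.07 -0.21] 0.003
```

Emit:
carry_out(
  targets=[
    {"tx": 0.1,"ty": 0,"tz": -0.1,"turn": 0},
    {"tx": 0,"ty": 0,"tz": 0,"turn": 0},
    {"tx": 0,"ty": 0,"tz": 0,"turn": 0},
    {"tx": 0,"ty": 0,"tz": 0,"turn": 0},
    {"tx": 0,"ty": 0,"tz": 0,"turn": 0},
  ],
  grip=0,
  force=15,
)

```text
clock: 10.0
position: [0.6323, -0.2093, 0.2089]
ee_rot: [-3.137, -0.005, -0.031]
force: [-0.6, -0.2, 0.2]
opening: 0.0571
```

```bash
python3 plan.py 0.632 -0.2095 0.207 0.0 1
```

```text
tiltz [ 0.019  0.005 -1.   ] delta_cm [-0.03 -0.02 -0.19] turn 0.003
0 [-0.04  0.02  0.19] 0.003
```

Emit:
carry_out(
  targets=[
    {"tx": 0,"ty": 0,"tz": 0.2,"turn": 0},
    {"tx": 0,"ty": 0,"tz": 0,"turn": 0},
    {"tx": 0,"ty": 0,"tz": 0,"turn": 0},
    {"tx": 0,"ty": 0,"tz": 0,"turn": 0},
    {"tx": 0,"ty": 0,"tz": 0,"turn": 0},
  ],
  force=20,
)

```text
clock: 10.5
position: [0.6325, -0.2091, 0.2071]
ee_rot: [-3.137, -0.006, -0.031]
force: [0.5, 0.9, 1.0]
opening: 0.0397
```

Emit:
carry_out(
  targets=[
    {"tx": 0,"ty": 0,"tz": -2,"turn": 0},
    {"tx": 0,"ty": 0,"tz": -4,"turn": 0},
    {"tx": 0,"ty": 0,"tz": -4.8,"turn": 0},
    {"tx": 0,"ty": -1,"tz": -4.8,"turn": -0.02},
    {"tx": 0,"ty": -2,"tz": -4.5,"turn": -0.02},
  ],
)

```text
clock: 11.0
position: [0.6246, -0.1808, 0.3988]
ee_rot: [-3.127, -0.064, 0.008]
force: [1.6, -0.2, -3.0]
opening: 0.0404
```

```bash
python3 plan.py 0.595 0.068 0.43 0.124 10
```

```text
tiltz [-0.005  0.014 -1.   ] delta_cm [-2.96 24.88  3.12] turn -0.083
0 [-0.19 -2.5  -0.28] -0.008
0 [-0.17 -2.5  -0.28] -0.008
0 [-0.15 -2.5  -0.28] -0.008
0 [-0.13 -2.51 -0.28] -0.008
0 [-0.11 -2.51 -0.28] -0.008
1 [-0.09 -2.51 -0.28] -0.008
1 [-0.07 -2.51 -0.28] -0.008
1 [-0.05 -2.51 -0.28] -0.008
1 [-0.03 -2.51 -0.28] -0.008
1 [-0.01 -2.51 -0.28] -0.008
```

Emit:
carry_out(
  targets=[
    {"tx": -0.3,"ty": -2.5,"tz": -1.2,"turn": -0.009},
    {"tx": -0.3,"ty": -2.7,"tz": -1,"turn": -0.009},
    {"tx": -0.2,"ty": -2.7,"tz": -0.5,"turn": -0.009},
    {"tx": -0.1,"ty": -2.7,"tz": 0,"turn": -0.009},
    {"tx": -0.1,"ty": -2.7,"tz": 0,"turn": -0.009},
  ],
)

```text
clock: 11.5
position: [0.6066, -0.0466, 0.4376]
ee_rot: [-3.13, -0.133, -0.012]
force: [0.1, 0.6, -3.4]
opening: 0.0399
```

```bash
python3 plan.py 0.595 0.068 0.41 0.124 5
```

```text
tiltz [ 0.007  0.01  -1.   ] delta_cm [-1.16 11.46 -2.76] turn -0.039
0 [-0.04 -2.3   0.57] -0.008
0 [-0.02 -2.3   0.57] -0.008
0 [-0.01 -2.3   0.57] -0.008
0 [ 0.01 -2.3   0.57] -0.008
0 [ 0.03 -2.3   0.57] -0.008
```

Emit:
carry_out(
  targets=[
    {"tx": -0.1,"ty": -2.4,"tz": 0,"turn": -0.009},
    {"tx": 0,"ty": -2.4,"tz": 0,"turn": -0.009},
    {"tx": 0,"ty": -2.4,"tz": 0.3,"turn": -0.009},
    {"tx": 0,"ty": -2.2,"tz": 0.6,"turn": -0.008},
    {"tx": 0,"ty": -1.4,"tz": 0.6,"turn": 0},
  ],
  force=12,
)

```text
clock: 12.0
position: [0.5929, 0.0669, 0.4214]
ee_rot: [-3.126, -0.193, -0.008]
force: [1.2, 0.3, -2.2]
opening: 0.0399
```

```bash
python3 plan.py 0.595 0.068 0.385 0.124 4
```

```text
tiltz [ 0.004  0.01  -1.   ] delta_cm [ 0.21  0.11 -3.64] turn -0.001
0 [ 0.05 -0.01  0.91] -0.0
0 [ 0.05 -0.01  0.91] -0.0
0 [ 0.05 -0.01  0.91] -0.0
0 [ 0.05 -0.01  0.91] -0.0
```

Emit:
carry_out(
  targets=[
    {"tx": 0.1,"ty": 0,"tz": 0.9,"turn": 0},
    {"tx": 0.1,"ty": 0,"tz": 1.0,"turn": 0},
    {"tx": 0,"ty": 0,"tz": 1.0,"turn": 0},
    {"tx": 0,"ty": 0,"tz": 0.7,"turn": 0},
    {"tx": 0,"ty": 0,"tz": 0.4,"turn": 0},
  ],
  force=8,
)

```text
clock: 12.5
position: [0.5948, 0.0665, 0.3755]
ee_rot: [-3.127, -0.192, -0.002]
force: [-0.5, 0.5, -1.5]
opening: 0.0399
```

```bash
python3 plan.py 0.595 0.067 0.37 0.124 4
```

```text
tiltz [ 0.     0.009 -1.   ] delta_cm [ 0.02  0.05 -0.55] turn -0.002
0 [ 0.01 -0.01  0.14] -0.0
0 [ 0.01 -0.01  0.14] -0.0
0 [ 0.01 -0.01  0.14] -0.0
0 [ 0.01 -0.01  0.14] -0.0
```

Lined up just above the floor; pressing down to pivot it, as with the first.

Emit:
carry_out(
  targets=[
    {"tx": 0,"ty": 0,"tz": 0.5,"turn": 0},
    {"tx": 0,"ty": 0,"tz": 0.4,"turn": 0},
    {"tx": 0,"ty": 0,"tz": 0.4,"turn": 0},
    {"tx": 0,"ty": 0,"tz": 0.4,"turn": 0},
    {"tx": 0,"ty": 0,"tz": 0.3,"turn": 0},
  ],
)

```text
clock: 13.0
position: [0.594, 0.0658, 0.3577]
ee_rot: [-3.124, -0.188, 0.001]
force: [-5.2, 1.7, 2.7]
opening: 0.04
```

```bash
python3 plan.py 0.595 0.067 0.352 0.124 4
```

```text
tiltz [-0.001  0.011 -1.   ] delta_cm [ 0.1   0.12 -0.57] turn -0.004
0 [ 0.03 -0.03  0.14] -0.001
0 [ 0.03 -0.03  0.14] -0.001
0 [ 0.03 -0.03  0.14] -0.001
0 [ 0.03 -0.03  0.14] -0.001
```

Emit:
carry_out(
  targets=[
    {"tx": 0,"ty": 0,"tz": 0.3,"turn": 0},
    {"tx": 0,"ty": 0,"tz": 0.2,"turn": 0},
    {"tx": 0,"ty": 0,"tz": 0.1,"turn": 0},
    {"tx": 0,"ty": 0,"tz": 0,"turn": 0},
    {"tx": 0,"ty": 0,"tz": 0,"turn": 0},
  ],
  force=5,
)

```text
clock: 13.5
position: [0.5939, 0.0653, 0.3519]
ee_rot: [-3.124, -0.187, 0.001]
force: [-3.3, 0.8, 0.4]
opening: 0.0398
```

Run:
```python
from h import *
c,_=snap('side','d7')
a=load('d4')['im'];f=lambda b:cv2.resize(b[115:175,235:305],(350,300),interpolation=cv2.INTER_CUBIC)
cv2.imwrite('pics/c7.png',np.hstack([f(a),f(c)])[:,:,::-1])
```

```text
(no output)
```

View pics/c7.png

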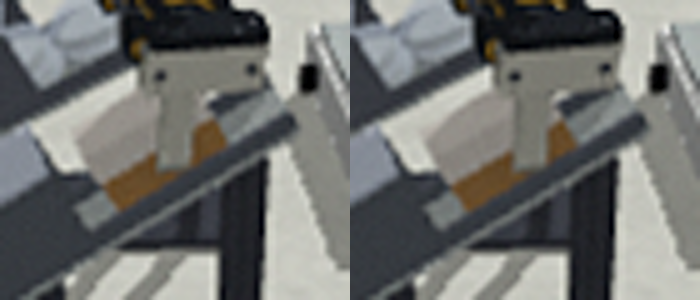

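The second carton (right, lid edge about (460,183)–(565,122)) lies flat at the slope angle, the same as the first did before release (left). I'm letting go now.

Emit:
carry_out(
  targets=[
    {"tx": 0,"ty": 0,"tz": 0,"turn": 0},
    {"tx": 0,"ty": 0,"tz": 0,"turn": 0},
    {"tx": 0,"ty": 0,"tz": 0,"turn": 0},
    {"tx": 0,"ty": 0,"tz": 0,"turn": 0},
    {"tx": 0,"ty": 0,"tz": -0.5,"turn": 0},
  ],
  grip=0.75,
)

```text
clock: 14.05
position: [0.5948, 0.0648, 0.3576]
ee_rot: [-3.125, -0.187, -0.004]
force: [0.7, -0.1, -0.5]
opening: 0.069
```

Emit:
carry_out(
  targets=[
    {"tx": 0,"ty": 0,"tz": -3,"turn": 0},
    {"tx": 0,"ty": 0,"tz": -4,"turn": 0},
    {"tx": 0,"ty": 1,"tz": -4,"turn": 0},
    {"tx": 0,"ty": 3,"tz": -2,"turn": 0},
    {"tx": 0,"ty": 3,"tz": 0,"turn": 0},
  ],
)

```text
clock: 14.55
position: [0.6022, -0.0044, 0.4932]
ee_rot: [-3.125, -0.195, -0.004]
force: [0.5, -0.7, 0.3]
opening: 0.07
```

Emit:
carry_out(
  targets=[
    {"tx": 0,"ty": 2,"tz": 0,"turn": 0},
    {"tx": 0,"ty": 0,"tz": 0,"turn": 0},
    {"tx": 0,"ty": 0,"tz": 0,"turn": 0},
    {"tx": 0,"ty": 0,"tz": 0,"turn": 0},
    {"tx": 0,"ty": 0,"tz": 0,"turn": 0},
  ],
)

```text
clock: 15.05
position: [0.6048, -0.0269, 0.4964]
ee_rot: [-3.126, -0.191, -0.011]
force: [0.1, 0.4, -0.6]
opening: 0.0699
```

Run:
```python
from fit import *
b,c=snap('side','d8'); a,s=snap('scene','s8'); w,_=snap('wrist','w8')
f=lambda t:cv2.resize(t,(400,300),interpolation=cv2.INTER_CUBIC)
cv2.imwrite('pics/c8.png',np.vstack([np.hstack([f(b[115:190,195:295]),f(a[120:195,250:350])]),np.hstack([f(w),f(b)])])[:,:,::-1])
P=lanepts([[x,y,.056] for x in(0,.082,.164) for y in(-.02,.02)])
X=boxpts([.407,.047,.124],P)
print(((proj(c,X)-[195,115])*4).round().tolist(),((proj(s,X)-[250,120])*4+[400,0]).round().tolist())
```

```text
[[27.0, 254.0], [20.0, 228.0], [116.0, 198.0], [107.0, 173.0], [205.0, 142.0], [194.0, 118.0]] [[447.0, 97.0], [488.0, 77.0], [500.0, 117.0], [542.0, 96.0], [557.0, 139.0], [601.0, 117.0]]
```

View pics/c8.png

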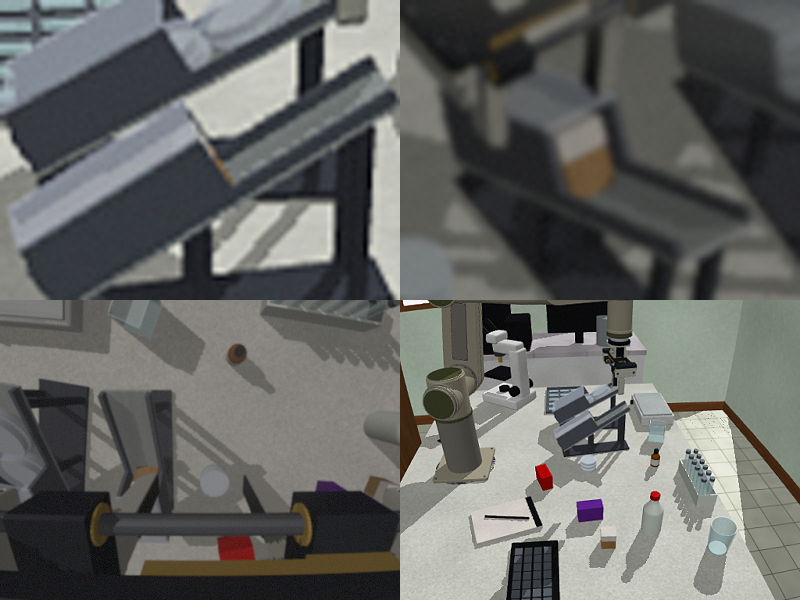

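```bash
python3 -c "
from h import *
print(np.abs(load('d8')['im'][115:190,195:295].astype(int)-env.get_image('side')[115:190,195:295]).max(), env.close_job())"
```

```text
the job is handed in; nothing more can be done
17 None
```

Both long slide cartons are in the narrow lane, one behind the other, and I handed the job in at about 15 s of the 61 s allowed.

**How they were placed:** The interface cannot tilt the gripper. I gripped each carton across its middle and pressed it gently onto the open bay so it turned in the pads to match the 30° slope. A side picture showed each one lying flat at the slope angle before I let go.

**Last checks:**
- **Second carton:** its far end sits about flush with the end of the cover, where it should be if both cartons are home. I judged this by eye from the pictures.
- **First carton:** I saw it under the cover after its own release. It was hidden in the last pictures, so its final position is only inferred.
- **Rest:** a final side picture of the lane differed from the one before it only at noise level (at most 17 of 255), so nothing was moving.
- **Robot:** the gripper was open, about 14 cm above where it let go and beside the lane, and the force reading was near zero.
- **Other things:** the bystanders I could see looked to be in their original places. I did not measure them.

No check failed or disagreed. The lane position measured from the overview cameras and from the wrist camera matched to about 3 mm.

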